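# Seat the crank wheel on the glue press

### The job

The red crank wheel of the glue press is only resting on the screw's cross pin. With the fingertips push it round by its crank handle until the slot in its hub drops over the pin, then press gently on the hub, past the spring balls, until it sits fully home on the collar, and leave it there. Do not grip or lift the wheel, do not wind the screw along with it (there is a glue-up under pressure), and leave the loose things around the press where they are.

Things in the scene. Friction and masses are not known exactly. Their poses are not given: they have to be found in the camera images.
- crank_wheel: Loose red spoked handwheel, 160 mm over the rim, about 0.3 to 0.45 kg, hub 40 mm wide and 40 mm high. Origin: centre of the hub's underside, z up; x points to its crank handle. Rim at radius 72 mm, z 12 to 28 mm. Turns freely either way on the screw's end (under 2 N at the handle), rocks up to 5 degrees there. Underside starts on the pin, 12 mm above the collar.
- hub_slot (a point): On the wheel, at the hub's underside centre, x along the slot: 9 mm wide, 14 mm deep, across the whole underside in line with the crank handle, on both sides of the 21.5 mm bore, so it fits the pin either way round. Over the pin, the wheel drops 5 mm, to about 7 mm above the collar, where the spring balls stop it and the pin keeps it from turning on.
- hub_top (a point): Centre of the hub's top face (40 mm ring round the open bore), where to press. From the balls it takes about 6 to 15 N straight down, over 7 mm, until the underside lies on the collar; then the balls hold it by friction. Home, this point is 40 mm above the collar and the screw's end 4 mm below it.
- crank_handle (a point): Mid-height of the black upright crank handle on the rim: 72 mm from the wheel's axis on its +x side, 21 to 23 mm thick, from wheel z 33 to 75 mm (this point z 54 mm). It stands on a red boss 26 mm wide with its top at z 30 mm, and does not spin by itself. At -x the rim has a like boss without a handle.
- screw_collar (a point): Centre of the upper face of the press screw's steel collar (39 mm wide), 160 mm above the bench; z up, x along the cross pin. From it the screw's plain end rises, 20 mm thick, 36 mm high. Two spring balls, like a socket wrench's, stick out of it 2.5 mm at right angles to the pin, 4 mm above the collar. The screw is stiff: only more than about 12 N at the keyed wheel's handle winds it.
- pin_end (a point): One end of the cross pin in the screw: steel, 6 mm thick, 52 mm long, its middle line 9 mm above the collar (top 12 mm). This end is 26 mm from the axis, on the collar's +x side.
- press: Green glue press, bolted to the bench; origin under the centre of its 150 x 230 mm base (long side along y). Screw axis in the middle. All of it lies under the wheel: beam 46 x 226 mm, top at 132 mm; column ends reach 152 mm.
- glue_bottle: Loose white glue bottle with a red nozzle, 50 mm diameter, 157 mm high, beside the press; origin at its foot. To be left alone.
- sanding_block: Loose brown sanding block, 60 x 100 x 28 mm, beside the press; origin under its centre. To be left alone.
- pencil: Loose dark green pencil, 170 mm long along its y, in front of the press; origin under its centre. To be left alone.
- brush_green: Loose flat paint brush with a red handle, 204 mm long along its x, behind the press; origin under its centre. To be left alone.
- cap_green: Loose green spray can cap, 60 mm diameter, 29 mm high; origin under its centre. To be left alone.

How it is judged:
At the end, for the whole second after the job is handed in: The wheel's hub is down on the collar (underside less than 2 mm above it), centred on the screw within 3 mm, its slot over the pin (in line with it within 0.15 rad, either way round), level within 0.05 rad and at rest (z of crank_wheel in the frame of screw_collar below 0.002 m and horizontal distance between crank_wheel and screw_collar below 0.003 m and angle between the x axis of crank_wheel and the x axis of screw_collar, either way round below 0.15 rad and angle between crank_wheel's own z axis and vertical below 0.05 rad and linear speed of crank_wheel below 0.01 m/s and angular speed of crank_wheel below 0.1 rad/s); the robot touches nothing.
It fails at once if the wheel is lifted: its underside rises more than 19 mm above the collar (7 mm above where it rested) (z of crank_wheel in the frame of screw_collar above 0.019 m).
It fails at once if the wheel is gripped or forced: the fingers bear on it with more than 36 N in all (a grip of 18 N on each side) before it is within 3 mm of home, or with more than 60 N at any time ((contact force between the fingers and crank_wheel above 36 N and z of crank_wheel in the frame of screw_collar above 0.003 m) or contact force between the fingers and crank_wheel above 60 N).
It fails at once if the screw is wound: the pin's end moves more than 8 mm (about 0.3 rad) (distance of pin_end from where it was at the start of the episode above 0.008 m).
It fails at once if a thing standing around the press is moved by more than 20 mm (distance of any of glue_bottle, sanding_block, pencil, brush_green, cap_green from where it was at the start of the episode above 0.02 m).
It also fails if it takes over 38 s, if anything falls off the work surface, if the arm or the gripper's body presses on something with over 40 N, if the wrist force passes 120 N, or if a joint passes its speed limit or range.

### The arm

A 6-joint arm with a two-finger parallel gripper is mounted at the origin on a cart in front of the work surface, level with it; the furniture and walls round the work are solid. World frame = base frame: x ahead of the robot, y to its left, z up, the work surface at z = 0. Lengths are in m, angles in rad, forces in N, time in s.
With the tool pointing down it reaches from about 0.375 to 0.975 m from the base axis. Payload 3.8 kg.
Tool frame: the origin (TCP) lies at the very end of the fingers, on their centre line; the grasp point (between the pads) lies bot.hold_point_z behind it (bot.hold_point_z is the distance from the TCP to the grasp point, in m); z points along the fingers, y is the line along which they close (so a half turn about z gives the same grasp; the last joint's range is limited). The gripper opens to 85 mm and grips with 20 to 120 N. Pads are 22 mm wide; open, the fingers measure 114 mm over their backs; the gripper's body (76 mm by 85 mm) begins 54 mm behind the grasp point. The pads swing forward as they close: fully open they stand 13 mm farther back than shut.
Start: joints at [-1.187, 0.264, 1.604, -0, 1.274, -0.037], TCP at [0.276, -0.616, 0.231] pointing down, gripper open.
Joint ranges: [-2.63, 2.63], [-0.94, 2.18], [0.31, 2.57], [-1.31, 4.45], [0, 2.66], [-2.55, 2.55]. Speed limits (rad/s): [2.57, 2.57, 3.14, 3.14, 3.14, 3.14].

### API

Orientations are given as a rotation vector (axis times angle).
In Python, from workcell import bot, vision, status gives the robot as it stands (bot), with the cameras (vision) and the readings (status).
- The arm moves only by the shell command python3 jog.py 'ROWS' [OPENING] [FORCE]. ROWS is a JSON list of rows, 1 to 5 of them, each of 4 numbers: dx, dy, dz in m, then a turn about the tool's z in rad; each row shifts and turns the commanded pose from where the row before left it, along the tool's axes as they then stand; what a row does not reach is not made up. A row lasts 1/8 s, in which the tool goes at most 0.0625 m and 0.188 rad, less where a joint would pass 70% of its speed; a pose out of reach is approached as far as the arm can. OPENING is the opening from 0.0 (shut) to 1.0 (fully open), set as the command begins (- or left out keeps the last). The fingers move at their own pace and stop on an object; FORCE is the grip in N (left out, the last holds). Time passes only in rows, so rows that do not move let the fingers close. It prints the time, the measured TCP pose, the force, the opening and the grip force at its end.
- status.read_state(): the state, without advancing time (a new reading comes with each control period).
- vision.read_camera(name): name is "side" or "top" or "wrist"; returns the picture (384x512x3 uint8, red, green, blue); there is no depth.
- vision.camera_info(name): a dict with "intrinsics" (3x3 intrinsics, pixels), "k1" (the pictures are not rectified: a ray, as slopes to the right and down, at radius r is drawn at 1 + k1 r^2 times it, then the intrinsics apply), "extrinsics" (4x4, takes a point from camera to world coordinates). Camera axes: x right, y down, z forward; pixel columns grow to the right and rows downward; lengths in m; the calibration is good to about 2 mm. A picture is of the moment at which its call begins: read the wrist's pose just before it. camera_info takes no time and is no camera call; for the wrist camera it gives the pose at the moment of the call.
- bot.finish_job(): hands the job in; it is judged then, once.
The state is a dict: "time": time; "q": joint angles; "joint_vel": joint speeds; "joint_torque": joint torques, N m; "tool_pos": TCP position; "tcp_rot": TCP orientation; "wrist_force": force on the tool from outside, world axes, zero at the start; "torque": the same for the moment, N m; "width": opening from 0.0 (shut) to 1.0 (fully open); "grip_force": force on a finger pad.
Only numpy, scipy, OpenCV 4.12 (cv2) and the standard library are available. Lean on these libraries where they do the work, as an engineer would, in place of code of your own. Each camera call takes 0.05 s, during which the arm holds its last target. There are 200 camera calls.

## Working session

There is one attempt and no reset: what is moved stays moved. The work goes in short steps, Python scripts to look and compute and a shell command to move; the robot and the scene stay as the last step left them, time stands still between calls to the robot, and variables do not carry over. Pictures are saved under pics/ and viewed, at most 10 in all, crops included, and the job is handed in when it is done.

```bash
ls; mkdir -p pics
cat > h.py <<'E'
import numpy as np, cv2
from workcell import bot, vision, status
from scipy.spatial.transform import Rotation as R
def ray(ci,u,v):
    K=np.array(ci["intrinsics"]);k1=ci["k1"];T=np.array(ci["extrinsics"])
    d=np.array([(u-K[0,2])/K[0,0],(v-K[1,2])/K[1,1]]);s=d.copy()
    for _ in range(20): s=d/(1+k1*(s@s))
    r=T[:3,:3]@np.r_[s,1]; return T[:3,3],r/np.linalg.norm(r)
def onplane(ci,u,v,z):
    o,r=ray(ci,u,v); return o+r*(z-o[2])/r[2]
def cross(c1,p1,c2,p2):
    o1,r1=ray(c1,*p1);o2,r2=ray(c2,*p2)
    t=np.linalg.lstsq(np.c_[r1,-r2],o2-o1,rcond=None)[0]
    a=o1+t[0]*r1;b=o2+t[1]*r2; return (a+b)/2,np.linalg.norm(a-b)
def proj(ci,P):
    K=np.array(ci["intrinsics"]);T=np.array(ci["extrinsics"])
    p=T[:3,:3].T@(np.array(P)-T[:3,3]);s=p[:2]/p[2];s=s*(1+ci["k1"]*(s@s))
    return K[0,0]*s[0]+K[0,2],K[1,1]*s[1]+K[1,2]
E
python3 - <<'E'
from h import *
print(bot.hold_point_z)
for n in("top","side"):
    im=vision.read_camera(n);cv2.imwrite(f"pics/{n}0.png",im[:,:,::-1])
    print(n,np.round(vision.camera_info(n)["extrinsics"],3).tolist())
s=status.read_state();print(s["time"],s["tool_pos"],s["tcp_rot"],R.from_rotvec(s["tcp_rot"]).as_matrix().round(3))
a=cv2.imread("pics/top0.png");b=cv2.imread("pics/side0.png")
cv2.imwrite("pics/both0.png",cv2.resize(np.vstack([a,b]),None,fx=.78,fy=.78))
E
```

```text
jog.py
pics
workcell.py
0.0187
top [[-0.016, -0.993, 0.12, 0.381], [-1.0, 0.015, -0.006, 0.048], [0.004, -0.12, -0.993, 1.352], [0.0, 0.0, 0.0, 1.0]]
side [[-0.994, -0.031, 0.108, 0.41], [-0.112, 0.371, -0.922, 1.161], [-0.012, -0.928, -0.373, 0.597], [0.0, 0.0, 0.0, 1.0]]
0.1 [ 0.27547636 -0.61550069  0.23005835] [-3.07032712e+00 -6.55633165e-01  5.32375403e-04] [[ 0.913  0.408 -0.001]
 [ 0.408 -0.913  0.002]
 [ 0.    -0.002 -1.   ]]
```

View pics/top0.png

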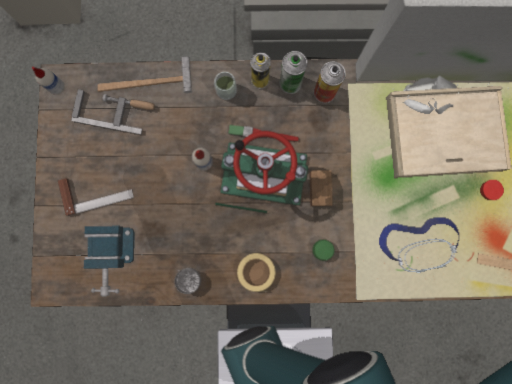

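View pics/side0.png

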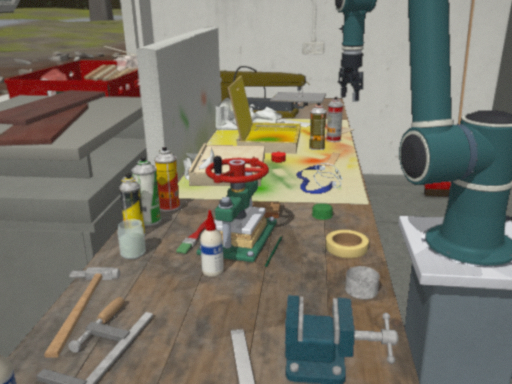

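Top view: wheel hub is at about (265,161) and the black handle at about (239,145). The glue bottle stands at (201,158) and the sanding block at (320,187). Side view: wheel at about (237,170), handle at about (217,165). Next I'll measure these.

Run:
```python
from h import *
out=[]
for n,box in(("top",(215,110,330,215)),("side",(195,145,280,260))):
    im=cv2.imread(f"pics/{n}0.png");hsv=cv2.cvtColor(im,cv2.COLOR_BGR2HSV)
    m=(((hsv[...,0]<8)|(hsv[...,0]>172))&(hsv[...,1]>150)&(hsv[...,2]>70)).astype(np.uint8)
    x0,y0,x1,y1=box;k=np.zeros_like(m);k[y0:y1,x0:x1]=m[y0:y1,x0:x1]
    N,l,st,c=cv2.connectedComponentsWithStats(k)
    i=1+np.argmax(st[1:,4]);print(n,st[i],c[i])
    ci=vision.camera_info(n)
    crop=im[y0:y1,x0:x1];out.append(cv2.resize(crop,(400,int(400*crop.shape[0]/crop.shape[1])),interpolation=cv2.INTER_CUBIC))
    print({k:np.round(v,1).tolist() for k,v in ci.items() if k=="intrinsics"})
ct,cs=vision.camera_info("top"),vision.camera_info("side")
print(onplane(ct,265.5,161,.212),onplane(ct,239.5,145,.247),onplane(cs,217,157,.247))
print(onplane(ct,201,155,.157))
h=min(o.shape[0] for o in out);cv2.imwrite("pics/c0.png",np.hstack([o[:h] for o in out]))
```

```text
top [ 234  129   64   65 1032] [268.64631783 160.70542636]
{'intrinsics': [[474.3, 0.0, 257.9], [0.0, 474.3, 189.0], [0.0, 0.0, 1.0]]}
side [206 158  62  25 813] [238.81918819 171.80196802]
{'intrinsics': [[487.2, 0.0, 255.6], [0.0, 487.2, 190.7], [0.0, 0.0, 1.0]]}
[0.5873078  0.02159252 0.212     ] [0.62045567 0.08341626 0.247     ] [0.62426613 0.09465773 0.247     ]
[0.61543747 0.18515086 0.157     ]
```

View pics/c0.png

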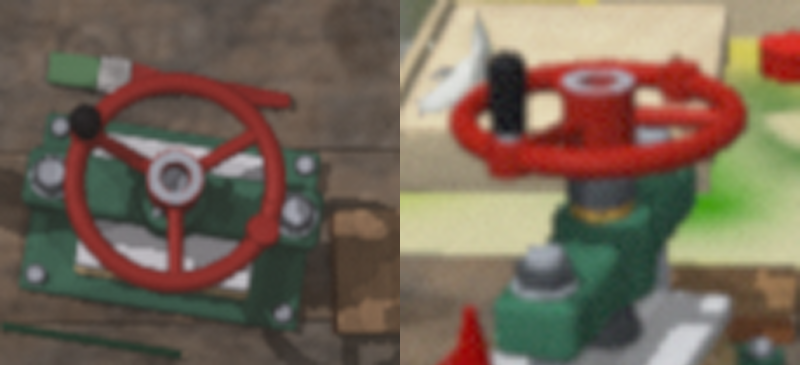

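The crop shows the hub centre at about (176,177) in crop pixels, with the handle at upper left and the plain boss at lower right. The pin isn't discernible here, so I'll use the wrist camera.

Run:
```python
from h import *
s=status.read_state();T=np.eye(4);T[:3,:3]=R.from_rotvec(s["tcp_rot"]).as_matrix();T[:3,3]=s["tool_pos"]
ci=vision.camera_info("wrist");print((np.linalg.inv(T)@np.array(ci["extrinsics"])).round(3),np.round(ci["intrinsics"],1),ci["k1"])
ct,cs=vision.camera_info("top"),vision.camera_info("side")
# handle top / hub top / boss from both views
f=115/400;g=85/400
for nm,a,b in(("handle top",(84,121),(507,57)),("hub top",(176,177),(597,82))):
    print(nm,cross(ct,(215+a[0]*f,110+a[1]*f),cs,(195+(b[0]-400)*g,145+b[1]*g)))
d=np.array([.40,-.12,.40])-s["tool_pos"];print(T[:3,:3].T@d)
```

```text
[[ 0.001 -0.95  -0.312  0.081]
 [ 1.     0.     0.001 -0.001]
 [-0.    -0.312  0.95  -0.141]
 [ 0.     0.     0.     1.   ]] [[274.6   0.  254.8]
 [  0.  274.6 196.1]
 [  0.    0.    1. ]] -0.02919363649499738
handle top (array([0.62319258, 0.08454195, 0.24321322]), np.float64(0.0027310510901687552))
hub top (array([0.58865518, 0.02135789, 0.20994431]), np.float64(0.0013836627882616553))
[ 0.31606714 -0.40177193 -0.16908021]
```

```bash
python3 jog.py '[[0,0,-0.06,0],[0.02,-0.018,-0.05,0],[0.044,-0.037,-0.02,0],[0.044,-0.037,0,0],[0.044,-0.037,0,0]]' 0.5; python3 jog.py '[[0.044,-0.037,0,0],[0.044,-0.037,0,0],[0.044,-0.037,0,0],[0.044,-0.037,0,0],[0.044,-0.037,0,0]]'; python3 jog.py '[[0.044,-0.037,0,-0.13],[0,0,0.02,-0.17],[0,0,0.03,-0.17],[0,0,0.03,-0.17],[0,0,0,0]]'
```

```text
time: 0.72
tool_pos: [0.3623, -0.4347, 0.3614]
tcp_rot: [3.072, 0.655, 0.001]
wrist_force: [0.4, 0.4, -0.1]
width: 0.502
grip_force: 0.0
time: 1.35
tool_pos: [0.4873, -0.1757, 0.3609]
tcp_rot: [-3.072, -0.656, 0.001]
wrist_force: [1.2, -1.1, -0.0]
width: 0.504
grip_force: 0.0
time: 1.98
tool_pos: [0.5099, -0.1251, 0.2779]
tcp_rot: [-2.707, -1.585, 0.007]
wrist_force: [0.5, 0.4, 0.3]
width: 0.498
grip_force: 0.0
```

Run:
```python
from h import *
s=status.read_state();print(s["time"],s["tool_pos"],R.from_rotvec(s["tcp_rot"]).as_matrix().round(3))
ci=vision.camera_info("wrist");np.save("w1.npy",ci,allow_pickle=True)
im=vision.read_camera("wrist");cv2.imwrite("pics/w1.png",im[:,:,::-1])
print(proj(ci,[.588,.0215,.172]),proj(ci,[.588,.0215,.21]))
```

```text
1.975 [ 0.50990263 -0.12505575  0.27786955] [[ 0.49   0.872 -0.007]
 [ 0.872 -0.49   0.002]
 [-0.002 -0.007 -1.   ]]
(np.float64(251.04207833952728), np.float64(-8.77503834765929)) (np.float64(249.9077149035674), np.float64(-32.04043426264366))
```

View pics/w1.png

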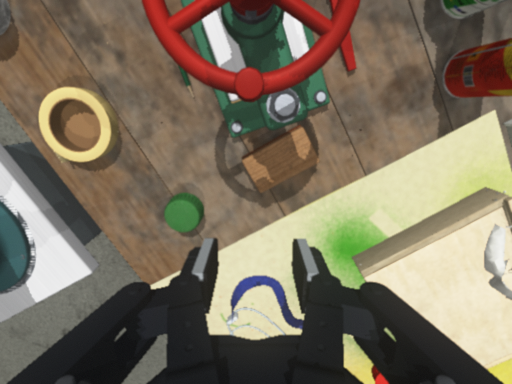

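The hub is just off the top of the image and the plain boss is at (250,84). I need to move about 85 mm forward.

```bash
python3 jog.py '[[0.04,0,0,0],[0.03,0,0,0],[0,0,0,0]]'
python3 - <<'E'
from h import *
s=status.read_state();print(s["time"],s["tool_pos"],s["joint_vel"].round(3) if hasattr(s["joint_vel"],'round') else 0)
ci=vision.camera_info("wrist")
im=vision.read_camera("wrist")[:,:,::-1];cv2.imwrite("pics/w2.png",im)
u,v=proj(ci,[.588,.0215,.172]);print(u,v,proj(ci,[.588,.0215,.21]))
u,v=int(u),int(v);y0=max(0,v-60);c=im[y0:y0+120,u-80:u+80];print(u-80,y0)
cv2.imwrite("pics/w2c.png",cv2.resize(c,None,fx=5,fy=5,interpolation=cv2.INTER_CUBIC))
E
```

```text
time: 2.4
tool_pos: [0.5478, -0.0636, 0.2832]
tcp_rot: [2.709, 1.588, 0.004]
wrist_force: [0.3, -1.0, -0.4]
width: 0.497
grip_force: 0.0
2.4 [ 0.54776013 -0.06362613  0.28323647] [-0.032 -0.01   0.022 -0.025  0.006 -0.027]
246.92878347240102 90.8331592712493 (np.float64(245.6781014784702), np.float64(88.02768224085001))
166 30
```

View pics/w2c.png

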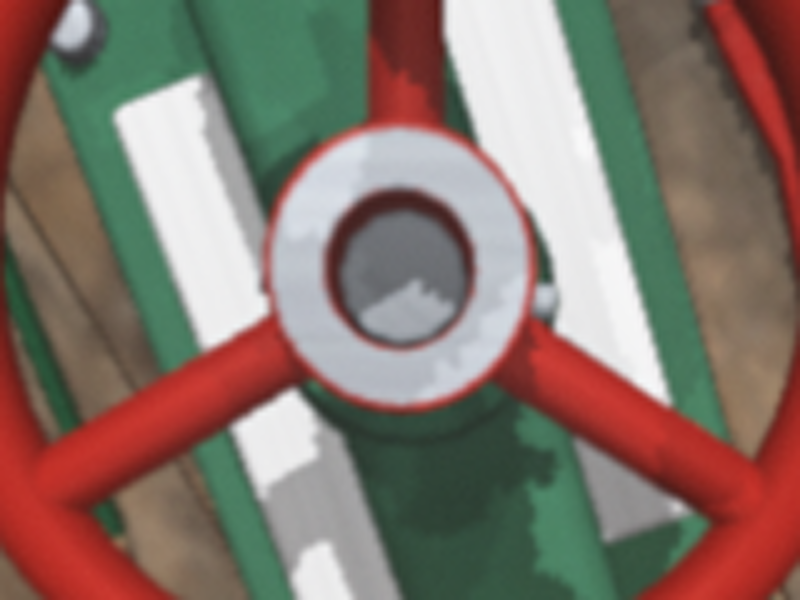

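There is a grey pin end showing at about (544,298) in the crop, just right of the hub. The hub top centre is at about (401,266) in the crop.

Run:
```python
from h import *
ci=vision.camera_info("wrist");im=cv2.imread("pics/w2.png")
f=lambda x,y:(166+(x+.5)/5-.5,30+(y+.5)/5-.5)
hub=onplane(ci,*f(401,266),.212);print("hub",hub,ci["extrinsics"][:3,3])
for p in((538,298),(550,298),(544,285),(544,312)):
    P=onplane(ci,*f(*p),.169);d=P-hub;print("pin",P,np.hypot(*d[:2]),np.degrees(np.arctan2(d[1],d[0])))
hs=cv2.cvtColor(im,cv2.COLOR_BGR2HSV);m=(hs[...,2]<60).astype(np.uint8);m[110:]=0;m[:,:200]=0;m[:,300:]=0
N,l,st,c=cv2.connectedComponentsWithStats(m)
for i in range(1,N):
    if st[i,4]>60: print(st[i],c[i],onplane(ci,*c[i],.247)-hub)
ct=vision.camera_info("top");b=onplane(ct,215+263*.2875,110+230*.2875,.2);print("boss",b,(b-hub)[:2])
h=onplane(ct,239.2,145,.247);print("handle",h,np.degrees(np.arctan2(*(h-hub)[1::-1])))
# spoke directions in wrist view
print([onplane(ci,*f(*q),.19) - hub for q in((405,40),(70,480),(730,490))])
```

```text
hub [0.58914544 0.02340989 0.212     ] [0.58642805 0.00652043 0.42432313]
pin [0.60794868 0.01066165 0.169     ] 0.02271738297578871 -34.136515555404515
pin [0.6097765  0.00964355 0.169     ] 0.024802272043781257 -33.713706357152816
pin [0.60986245 0.01203046 0.169     ] 0.023636534845376308 -28.77909452345885
pin [0.60778027 0.00811982 0.169     ] 0.02410484034187106 -39.369223980105076
[208   0  19   7  62] [216.46774194   2.33870968] [0.00620862 0.04190614 0.035     ]
boss [ 0.55087378 -0.03966461  0.2       ] [-0.03827166 -0.0630745 ]
handle [0.62046673 0.08412817 0.247     ] 62.713230442551634
[array([ 0.01682277,  0.02947114, -0.022     ]), array([-6.41310562e-02, -7.45871166e-05, -2.20000000e-02]), array([ 0.03086332, -0.05514369, -0.022     ])]
```

The pin axis lies at about -33°/147°, with the visible end at radius 24 mm (26 expected). The handle is at about 61°, so the shorter turn is +87° counter-clockwise. I'll straddle the handle with half-open fingers and push it round.

```bash
python3 jog.py '[[0.055,-0.003,0,0],[0.055,-0.003,0,0],[0.052,-0.002,0,0],[0.004,0,0,0],[0,0,0,0]]'
python3 - <<'E'
from h import *
s=status.read_state();M=R.from_rotvec(s["tcp_rot"]).as_matrix();print(s["time"],M[:2,0],s["tool_pos"])
print(M.T@(np.array([.623,.0855,.21])-s["tool_pos"]))
ci=vision.camera_info("wrist");im=vision.read_camera("wrist")[:,:,::-1];cv2.imwrite("pics/w3.png",im)
hs=cv2.cvtColor(im,cv2.COLOR_BGR2HSV)
for z,nm in((.247,"t"),(.205,"b")): print(nm,proj(ci,[.623,.0855,z]))
t=vision.read_camera("top")[:,:,::-1];s_=vision.read_camera("side")[:,:,::-1]
cv2.imwrite("pics/m3.png",np.hstack([im[150:384,130:390],cv2.resize(s_[90:220,170:320],None,fx=1.8,fy=1.8)]))
E
```

```text
time: 3.08
tool_pos: [0.6202, 0.0831, 0.2817]
tcp_rot: [2.71, 1.588, -0.001]
wrist_force: [0.2, -0.7, 0.8]
width: 0.499
grip_force: 0.0
3.075 [0.48877161 0.87241137] [0.62022109 0.08312326 0.28167446]
[0.00349206 0.00122886 0.07167213]
t (np.float64(256.52927909606257), np.float64(223.16189873296642))
b (np.float64(256.1769410409468), np.float64(202.8870497141077))
```

View pics/m3.png

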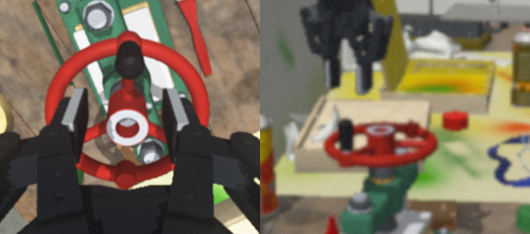

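The handle's top is at about (258,220) in the wrist image, against a predicted (256.5,223). It lies on the fingers' centre line, so I'll descend around it.

```bash
python3 jog.py '[[0.003,0.001,0.02,0],[0,0,0.02,0],[0,0,0.02,0],[0,0,0.01,0],[0,0,0,0]]'; python3 jog.py '[[0,-0.005,0,-0.07],[0,-0.005,0,-0.07],[-0.0004,-0.006,0,-0.08],[-0.0004,-0.006,0,-0.08],[-0.0004,-0.006,0,-0.08]]'
```

```text
time: 3.85
tool_pos: [0.6217, 0.0862, 0.2095]
tcp_rot: [-2.709, -1.589, 0.004]
wrist_force: [-0.1, -0.6, -0.7]
width: 0.501
grip_force: 0.0
time: 4.47
tool_pos: [0.5972, 0.095, 0.2128]
tcp_rot: [2.357, 2.075, 0.004]
wrist_force: [0.7, -0.6, -0.6]
width: 0.498
grip_force: 0.2
```

```bash
python3 jog.py '[[-0.0006,-0.0093,0,-0.13],[-0.0006,-0.0093,0,-0.13],[-0.0006,-0.0093,0,-0.13],[-0.0006,-0.0093,0,-0.13],[-0.0006,-0.0093,0,-0.13]]'
python3 - <<'E'
from h import *
s=status.read_state();v=s["tool_pos"]-np.array([.589,.0234,0]);print(s["time"],np.degrees(np.arctan2(v[1],v[0])),np.hypot(*v[:2]),2*np.degrees(np.arctan2(s["tcp_rot"][1],s["tcp_rot"][0])))
t=vision.read_camera("top")[:,:,::-1];w=vision.read_camera("wrist")[:,:,::-1]
cv2.imwrite("pics/m4.png",np.hstack([cv2.resize(t[110:215,215:330],(394,360)),cv2.resize(w[150:384,120:390],(394,360))]))
E
```

```text
time: 5.1
tool_pos: [0.552, 0.0861, 0.2127]
tcp_rot: [1.568, 2.719, 0.003]
wrist_force: [1.2, -0.6, -0.0]
width: 0.498
grip_force: 0.3
5.1 120.52751698663967 0.07275807167605466 120.05889363506455
```

View pics/m4.png

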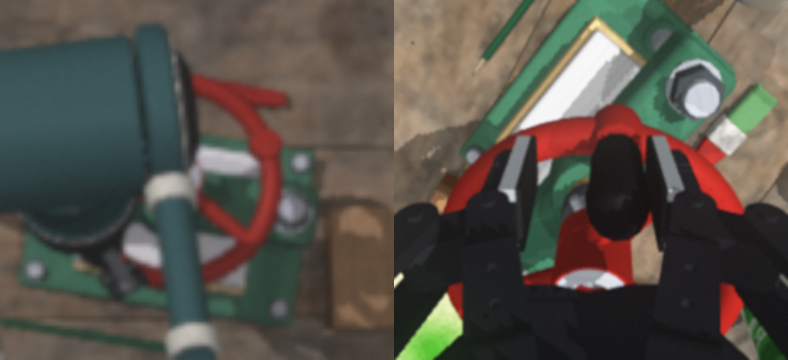

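The handle at about (617,190) sits against the trailing (right) finger, and the plain boss is turning with it. I'll continue more slowly.

```bash
python3 jog.py '[[-0.0002,-0.005,0,-0.07],[-0.0002,-0.005,0,-0.07],[-0.0002,-0.005,0,-0.07],[-0.0001,-0.0036,0,-0.05],[-0.0001,-0.0036,0,-0.05]]'; python3 jog.py '[[-0.0001,-0.0022,0,-0.03],[-0.0001,-0.0022,0,-0.03],[-0.0001,-0.0022,0,-0.03],[-0.0001,-0.0022,0,-0.03]]'
```

```text
time: 5.82
tool_pos: [0.535, 0.0722, 0.2122]
tcp_rot: [1.138, 2.926, 0.002]
wrist_force: [0.6, -0.2, -0.8]
width: 0.5
grip_force: 0.3
time: 6.32
tool_pos: [0.5286, 0.0649, 0.2113]
tcp_rot: [-0.957, -2.992, 0.0]
wrist_force: [0.6, 0.4, 0.3]
width: 0.498
grip_force: 0.0
```

```bash
python3 jog.py '[[-0.0001,-0.0022,0,-0.03],[-0.0001,-0.0022,0,-0.03],[-0.0001,-0.0022,0,-0.03],[0,-0.0015,0,-0.02]]'
python3 - <<'E'
from h import *
s=status.read_state();v=s["tool_pos"]-np.array([.589,.0234,0]);print(s["time"],np.degrees(np.arctan2(v[1],v[0])),np.hypot(*v[:2]),2*np.degrees(np.arctan2(s["tcp_rot"][1],s["tcp_rot"][0])),s["wrist_force"],s["torque"])
t=vision.read_camera("side")[:,:,::-1];w=vision.read_camera("wrist")[:,:,::-1];cv2.imwrite("pics/s5.png",t)
cv2.imwrite("pics/m5.png",np.hstack([cv2.resize(t[130:240,190:300],(360,360)),cv2.resize(w[150:384,120:390],(415,360))]))
E
```

```text
time: 6.82
tool_pos: [0.5245, 0.058, 0.2113]
tcp_rot: [0.792, 3.04, 0.0]
wrist_force: [1.0, 0.4, -0.5]
width: 0.499
grip_force: 0.3
6.825 151.80201303527716 0.07319577546614196 150.80759937319115 [ 0.96049219  0.40936607 -0.46101682] [ 0.02453831 -0.07649568  0.02808033]
```

View pics/m5.png

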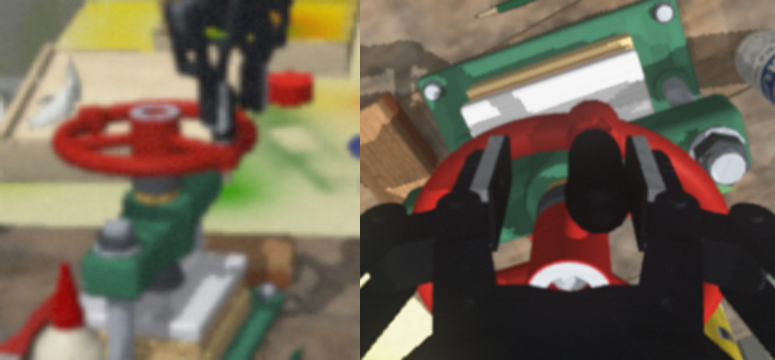

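The handle is still near the right finger. The wheel looks only slightly lower in the side view, so the drop isn't clear. I'll keep pushing in small steps and watch the force.

```bash
python3 jog.py '[[0,-0.0018,0,-0.025],[0,-0.0018,0,-0.025],[0,0,0,0]]'; python3 jog.py '[[0,-0.0018,0,-0.025],[0,-0.0018,0,-0.025],[0,0,0,0]]'
python3 - <<'E'
from h import *
print(status.read_state()["wrist_force"])
def hub(im):
    return im
a=cv2.imread("pics/side0.png");t=vision.read_camera("side")[:,:,::-1];cv2.imwrite("pics/s6.png",t)
for n in(a,cv2.imread("pics/s5.png"),t):
    hs=cv2.cvtColor(n,cv2.COLOR_BGR2HSV);m=((hs[...,0]<8)|(hs[...,0]>172))&(hs[...,1]>150)&(hs[...,2]>60)
    # red run limits in hub columns and rim left edge
    print([(np.flatnonzero(m[150:200,c])[[0,-1]]+150).tolist() for c in(212,225,232,237,242,248)])
E
```

```text
time: 7.3
tool_pos: [0.5227, 0.0547, 0.2113]
tcp_rot: [-0.717, -3.059, 0.0]
wrist_force: [-0.2, 0.1, -0.1]
width: 0.501
grip_force: 0.2
time: 7.68
tool_pos: [0.521, 0.0515, 0.2113]
tcp_rot: [-0.64, -3.075, 0.0]
wrist_force: [0.5, -0.4, -0.4]
width: 0.5
grip_force: 0.2
[ 0.48983399 -0.35455768 -0.41821021]
[[164, 178], [160, 181], [165, 182], [166, 182], [165, 181], [159, 181]]
[[167, 179], [163, 182], [167, 183], [167, 183], [167, 182], [161, 182]]
[[165, 179], [163, 182], [167, 183], [167, 182], [167, 182], [162, 182]]
```

Run:
```python
from h import *
s=status.read_state();ci=vision.camera_info("wrist");w=vision.read_camera("wrist")[:,:,::-1]
cv2.imwrite("pics/w6.png",w)
t=vision.read_camera("top")[:,:,::-1];cv2.imwrite("pics/t6.png",t)
a=cv2.resize(w[140:340,130:390],None,fx=1.8,fy=1.8);b=cv2.resize(t[110:215,225:325],(330,360))
cv2.imwrite("pics/m6.png",np.hstack([a,b]))
for ang in(140,147,154,160):
    r=np.radians(ang);P=[.589+.072*np.cos(r),.0234+.072*np.sin(r)]
    print(ang,[tuple(np.round((np.array(proj(ci,P+[z]))-[130,140])*1.8)) for z in(.242,.247)])
```

```text
140 [(np.float64(302.0), np.float64(273.0)), (np.float64(305.0), np.float64(285.0))]
147 [(np.float64(270.0), np.float64(266.0)), (np.float64(272.0), np.float64(279.0))]
154 [(np.float64(237.0), np.float64(264.0)), (np.float64(238.0), np.float64(276.0))]
160 [(np.float64(209.0), np.float64(264.0)), (np.float64(208.0), np.float64(276.0))]
```

View pics/m6.png

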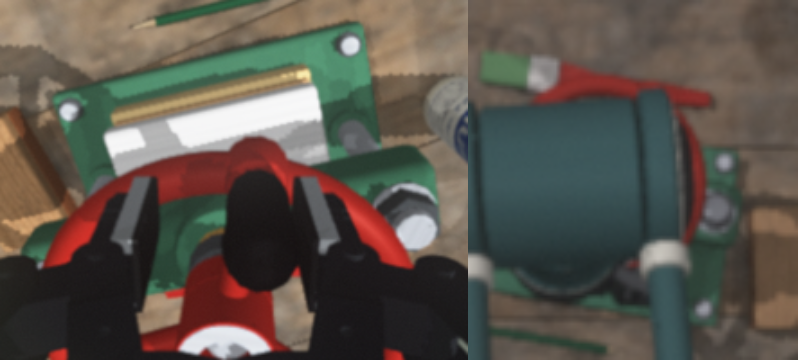

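The handle's top is at about (264,268) in the crop, which puts it at about 148°, right at the pin's direction. I'll nudge further; if it's keyed, the force must rise.

```bash
python3 jog.py '[[0,-0.0018,0,-0.025],[0,-0.0018,0,-0.025],[0,0,0,0]]'
python3 - <<'E'
from h import *
s=status.read_state();print(s["wrist_force"],s["torque"],s["grip_force"])
E
```

```text
time: 8.2
tool_pos: [0.5198, 0.0482, 0.2113]
tcp_rot: [0.563, 3.091, 0.0]
wrist_force: [0.7, 0.9, 0.5]
width: 0.499
grip_force: 0.4
[0.73354237 0.93116092 0.46243777] [ 0.07219648 -0.11219246  0.00718747] 0.37880588686675765
```

```bash
cat > hd.py <<'E'
from h import *
# left edge of dark handle against red/green, rows just above hub
ci=vision.camera_info("wrist");w=vision.read_camera("wrist")[:,:,::-1];cv2.imwrite("pics/wl.png",w)
def edges(im):
    o=[]
    for r in(250,262,275,285):
        g=im[r,205:300].max(1);d=np.flatnonzero(g<60)+205;runs=np.split(d,np.flatnonzero(np.diff(d)>1)+1)
        o.append([(int(x[0]),int(x[-1])) for x in runs if len(x)>3])
    return o
print("old",edges(cv2.imread("pics/w6.png")));print("new",edges(w))
for ang in(145,147,149,151,153):
    r=np.radians(ang);P=[.589+.072*np.cos(r),.0234+.072*np.sin(r)];print(ang,np.round(proj(ci,P+[.242]),1))
s=status.read_state();print(s["time"],s["tool_pos"],s["wrist_force"])
E
python3 hd.py
```

```text
old [[(210, 217), (233, 236), (256, 289), (293, 299)], [(207, 219), (256, 299)], [(205, 217), (241, 299)], [(205, 215), (255, 299)]]
new [[(210, 217), (232, 235), (256, 289), (293, 299)], [(207, 218), (256, 299)], [(205, 217), (241, 299)], [(205, 215), (255, 299)]]
145 [292.2 290.1]
147 [287.1 289.1]
149 [282.  288.2]
151 [276.9 287.5]
153 [271.7 286.9]
8.25 [0.51981051 0.04828432 0.21132221] [0.2352405  0.85878182 0.02462252]
```

The handle is still moving with the fingers under low force, so it isn't keyed yet. I'll continue.

```bash
python3 jog.py '[[0,-0.0018,0,-0.025],[0,-0.0018,0,-0.025],[0,0,0,0]]'; python3 hd.py | grep -v '^1'; python3 jog.py '[[0,-0.0018,0,-0.025],[0,-0.0018,0,-0.025],[0,0,0,0]]'; python3 hd.py
```

```text
time: 8.62
tool_pos: [0.5191, 0.0452, 0.2115]
tcp_rot: [0.486, 3.103, 0.001]
wrist_force: [3.2, 2.0, -1.1]
width: 0.503
grip_force: 1.7
old [[(210, 217), (233, 236), (256, 289), (293, 299)], [(207, 219), (256, 299)], [(205, 217), (241, 299)], [(205, 215), (255, 299)]]
new [[(210, 217), (257, 290), (292, 299)], [(207, 218), (257, 299)], [(205, 217), (240, 299)], [(205, 215), (235, 238), (255, 299)]]
8.675 [0.51902418 0.04517172 0.21141633] [ 3.37021582  2.73664776 -1.17280361]
time: 9.05
tool_pos: [0.5191, 0.0429, 0.2117]
tcp_rot: [0.408, 3.112, 0.005]
wrist_force: [6.6, 7.2, -2.1]
width: 0.498
grip_force: 4.1
old [[(210, 217), (233, 236), (256, 289), (293, 299)], [(207, 219), (256, 299)], [(205, 217), (241, 299)], [(205, 215), (255, 299)]]
new [[(210, 217), (257, 299)], [(207, 218), (257, 299)], [(205, 217), (237, 299)], [(205, 215), (255, 299)]]
145 [302.2 291.5]
147 [297.4 290.1]
149 [292.5 288.9]
151 [287.5 287.7]
153 [282.5 286.8]
9.1 [0.5190793  0.04292732 0.21173548] [ 6.19892649  6.63167179 -1.95677041]
```

The force rose to about 9 N, so the slot is keyed on the pin with the handle at about 152°. I'll back off, rise and set the opening for pressing on the hub ring.

```bash
python3 jog.py '[[0,0.004,0,0.06],[0,0.004,0,0.06],[0,0.003,0,0.04],[0,0,-0.03,0],[0,0,-0.05,0]]'
python3 - <<'E'
from h import *
s=status.read_state();M=R.from_rotvec(s["tcp_rot"]).as_matrix();print(s["time"],M[:2,0],s["tool_pos"],s["wrist_force"])
print(M.T@(np.array([.589,.0225,.24])-s["tool_pos"]))
E
```

```text
time: 9.72
tool_pos: [0.5184, 0.0513, 0.2892]
tcp_rot: [-0.654, -3.065, 0.005]
wrist_force: [1.1, -0.4, 0.7]
width: 0.504
grip_force: 0.0
9.725 [-0.91296357  0.40798789] [0.51835294 0.05126122 0.28922026] [ 1.11255385 -0.39808739  0.71770988]
[-0.07655672  0.00279698  0.04870417]
```

```bash
python3 jog.py '[[-0.04,0.002,0,0],[-0.035,0.001,0,0],[-0.0016,0,0.02,0],[0,0,0.02,0],[0,0,0,0]]' 0.36
python3 - <<'E'
from h import *
s=status.read_state();M=R.from_rotvec(s["tcp_rot"]).as_matrix();print(s["time"],s["tool_pos"],s["wrist_force"],s["torque"])
ci=vision.camera_info("wrist");w=vision.read_camera("wrist")[:,:,::-1];cv2.imwrite("pics/w7.png",w)
print([np.round(proj(ci,[.589,.0225,z]),1) for z in(.2,.207)])
sd=vision.read_camera("side")[:,:,::-1];cv2.imwrite("pics/s7.png",sd)
cv2.imwrite("pics/m7.png",np.hstack([cv2.resize(w[130:330,140:380],(432,360)),cv2.resize(sd[130:240,190:300],(360,360))]))
E
```

```text
time: 10.35
tool_pos: [0.5889, 0.0236, 0.2474]
tcp_rot: [-0.654, -3.065, 0.003]
wrist_force: [-0.1, 0.3, -0.6]
width: 0.361
grip_force: 0.0
10.35 [0.58887739 0.0235982  0.24737474] [-0.1309193   0.28355952 -0.59123217] [ 0.07485742 -0.02151287  0.02648719]
[array([252.3, 220.3]), array([252.2, 224. ])]
```

View pics/m7.png

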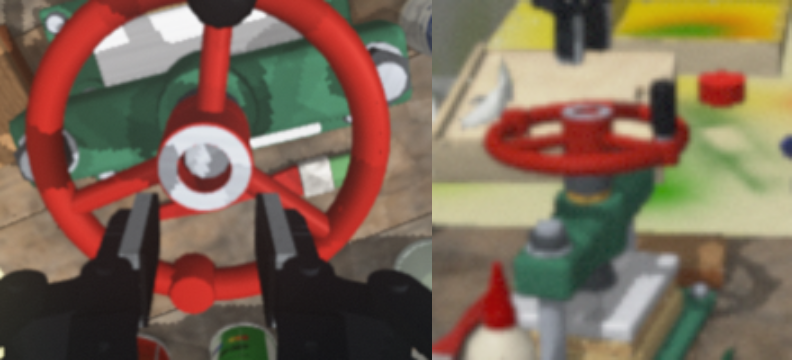

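The hub ring is centred at crop (205,167), i.e. wrist pixel (253.9,222.8) against a predicted (252.2,224). That places it between the pads within about 1 mm. Side view: the wheel is level and lower. I'll lower onto the hub ring.

```bash
python3 jog.py '[[0,0.001,0.015,0],[0,0,0.014,0],[0,0,0.006,0],[0,0,0,0]]'; python3 jog.py '[[0,0,0.002,0],[0,0,0.002,0],[0,0,0,0]]'
```

```text
time: 10.95
tool_pos: [0.5919, 0.0243, 0.2152]
tcp_rot: [-0.656, -3.071, 0.001]
wrist_force: [-0.4, -0.9, 0.0]
width: 0.358
grip_force: 0.0
time: 11.32
tool_pos: [0.5926, 0.0243, 0.2124]
tcp_rot: [0.656, 3.072, 0.0]
wrist_force: [-0.6, 0.5, -0.4]
width: 0.363
grip_force: 0.0
```

```bash
python3 jog.py '[[0.0025,-0.0018,0,0],[0,0,0.002,0],[0,0,0,0]]'; python3 jog.py '[[0,0,0.002,0],[0,0,0.002,0],[0,0,0,0]]'
```

```text
time: 11.7
tool_pos: [0.5893, 0.0237, 0.2101]
tcp_rot: [-0.656, -3.072, 0.0]
wrist_force: [-0.3, -1.2, -0.3]
width: 0.358
grip_force: 0.0
time: 12.08
tool_pos: [0.5898, 0.0238, 0.2065]
tcp_rot: [0.656, 3.072, 0.0]
wrist_force: [-0.5, -0.1, 1.2]
width: 0.359
grip_force: 0.6
```

```bash
for i in 1; do python3 jog.py '[[0,0,0.0015,0],[0,0,0.0015,0],[0,0,0,0]]'; done; python3 jog.py '[[0,0,0.0015,0],[0,0,0,0]]'
```

```text
time: 12.45
tool_pos: [0.5908, 0.0238, 0.2057]
tcp_rot: [0.655, 3.069, 0.001]
wrist_force: [-0.2, 0.6, 8.8]
width: 0.357
grip_force: 4.3
time: 12.7
tool_pos: [0.5911, 0.0239, 0.2054]
tcp_rot: [0.655, 3.068, 0.002]
wrist_force: [-3.2, 1.1, 13.2]
width: 0.361
grip_force: 6.5
```

Contact is at about 0.206 and the force is rising as expected.

```bash
python3 jog.py '[[0,0,0.001,0],[0,0,0.001,0],[0,0,0,0]]'
```

```text
time: 13.08
tool_pos: [0.5913, 0.0238, 0.2051]
tcp_rot: [0.655, 3.067, 0.002]
wrist_force: [-5.5, 1.2, 19.1]
width: 0.362
grip_force: 9.8
```

Run:
```python
from h import *
cs=vision.camera_info("side")
s=status.read_state();print(s["wrist_force"],s["torque"])
t=vision.read_camera("side")[:,:,::-1];cv2.imwrite("pics/s8.png",t)
print("pred rows",[np.round(proj(cs,[.589,.0234,z]),2) for z in(.2,.207,.212)])
ref=cv2.imread("pics/side0.png")[:,:,:]
for n in("side0","s7","s8"):
    im=cv2.imread(f"pics/{n}.png");hs=cv2.cvtColor(im,cv2.COLOR_BGR2HSV);m=((hs[...,0]<10)|(hs[...,0]>170))&(hs[...,1]>120)&(hs[...,2]>50)
    sub=m[150:200,195:290]
    e=(im[...,2].astype(float)-im[...,1])  # redness
    bot_=[]; top_=[]
    for c in range(226,250):
        col=e[:,c]; k=np.flatnonzero(col[150:200]>50)+150; b=k[-1]
        bot_.append(b+(col[b]-50)/(col[b]-col[b+1])); 
    # white ring
    wm=((hs[...,1]<60)&(hs[...,2]>120));wm[:155]=0;wm[175:]=0;wm[:,:226]=0;wm[:,247:]=0
    y,x=np.nonzero(wm)
    print(n,"rim bottom",np.round(bot_[::3],1),"ring",x.mean() if len(x) else 0,y.mean() if len(y) else 0,len(x))
```

```text
[-5.51722111  1.19440848 19.14186395] [ 0.06965321  0.9458923  -0.01589356]
pred rows [array([236.98, 166.51]), array([236.91, 163.85]), array([236.86, 161.94])]
side0 rim bottom [181.8 181.9 182.4 182.4 182.3 182.1 181.8 181.2] ring 235.47435897435898 160.47435897435898 78
s7 rim bottom [182.8 182.9 183.2 183.1 182.9 182.8 182.6 182. ] ring 235.6124031007752 158.3953488372093 129
s8 rim bottom [183.3 183.4 183.4 183.3 183.1 182.8 182.4 181.7] ring 237.45652173913044 160.1086956521739 46
```

```bash
cat > ring.py <<'E'
from h import *
s=status.read_state();T=np.eye(4);T[:3,:3]=R.from_rotvec(s["tcp_rot"]).as_matrix();T[:3,3]=s["tool_pos"]
c0=vision.camera_info("wrist");TC=np.linalg.inv(T)@np.array(c0["extrinsics"])
def cam(p,r):
    A=np.eye(4);A[:3,:3]=R.from_rotvec(r).as_matrix();A[:3,3]=p;c=dict(c0);c["extrinsics"]=A@TC;return c
def ring(f,x,y):
    im=cv2.imread(f);h=cv2.cvtColor(im,cv2.COLOR_BGR2HSV)
    m=((h[...,1]<80)&(h[...,2]>90)).astype(np.uint8);k=np.zeros_like(m);cv2.circle(k,(x,y),36,1,-1);m*=k
    cs,_=cv2.findContours(m,cv2.RETR_EXTERNAL,cv2.CHAIN_APPROX_NONE)
    c=max(cs,key=lambda c:cv2.contourArea(c));e=cv2.fitEllipse(cv2.convexHull(c));return e
def report(f,x,y,c):
    e=ring(f,x,y);print(f,e)
    for z in(.200,.207,.212):
        P=onplane(c,*e[0],z);E=np.array(c["extrinsics"])
        q=[np.array(proj(c,P+E[:3,0]*d)) for d in(-.02,.02)]
        print(z,P[:2].round(4),"expected width",np.linalg.norm(q[1]-q[0]).round(2))
if __name__=="__main__":
    report("pics/w2.png",246,83,cam([.54776,-.06363,.28324],[2.709,1.588,.004]))
    report("pics/w7.png",254,223,cam([.58888,.0236,.24737],[-.654,-3.065,.003]))
E
python3 ring.py
```

```text
pics/w2.png ((246.51510620117188, 80.67391967773438), (58.88115692138672, 73.95852661132812), 81.26246643066406)
0.2 [0.5916 0.025 ] expected width 52.61
0.207 [0.5914 0.0244] expected width 54.3
0.212 [0.5914 0.024 ] expected width 55.57
pics/w7.png ((253.15858459472656, 222.82846069335938), (47.21078109741211, 51.599273681640625), 95.00971221923828)
0.2 [0.5911 0.0222] expected width 53.5
0.207 [0.5884 0.0235] expected width 55.55
0.212 [0.5864 0.0245] expected width 57.12
```

Everything indicates the wheel is keyed: it moved freely over the slot play and then stopped hard. The press has a 5 N sideways component, so I'll relieve that before pressing on.

```bash
python3 jog.py '[[0.0015,-0.0007,0,0],[0,0,0,0]]';  python3 jog.py '[[0,0,0.001,0],[0,0,0,0]]'
```

```text
time: 13.38
tool_pos: [0.5908, 0.0239, 0.2047]
tcp_rot: [0.654, 3.064, 0.003]
wrist_force: [-0.7, 0.8, 13.9]
width: 0.361
grip_force: 7.1
time: 13.62
tool_pos: [0.5898, 0.0241, 0.2014]
tcp_rot: [0.655, 3.067, 0.003]
wrist_force: [2.0, 1.0, 5.4]
width: 0.359
grip_force: 2.8
```

It's yielding: force has dropped to 5 N and the tool has moved down 3 mm. I'll keep going gently.

```bash
python3 jog.py '[[-0.001,0,0.0015,0],[0,0,0.001,0],[0,0,0,0]]';  python3 jog.py '[[0,0,0.001,0],[0,0,0.001,0],[0,0,0,0]]'
```

```text
time: 14.0
tool_pos: [0.5899, 0.0243, 0.1997]
tcp_rot: [0.656, 3.069, 0.004]
wrist_force: [-3.2, 2.8, 14.4]
width: 0.363
grip_force: 6.7
time: 14.38
tool_pos: [0.5901, 0.0243, 0.1996]
tcp_rot: [0.655, 3.068, 0.004]
wrist_force: [-6.8, 3.3, 21.2]
width: 0.36
grip_force: 10.5
```

```bash
python3 jog.py '[[0.0012,-0.001,0.001,0],[0,0,0.001,0],[0,0,0,0]]'; python3 jog.py '[[0.0005,0,0.0015,0],[0,0,0,0]]'
```

```text
time: 14.75
tool_pos: [0.5899, 0.0243, 0.1995]
tcp_rot: [0.655, 3.065, 0.006]
wrist_force: [-7.0, 3.8, 26.0]
width: 0.358
grip_force: 13.0
time: 15.0
tool_pos: [0.59, 0.0243, 0.1994]
tcp_rot: [0.654, 3.064, 0.006]
wrist_force: [-8.5, 3.6, 31.7]
width: 0.361
grip_force: 15.5
```

It's firm at 0.1994, about 6.5–7 mm below contact. I'll release, raise, and verify from the same viewpoint as before and with the side camera.

```bash
python3 jog.py '[[0,0,-0.008,0],[0,0,-0.015,0],[0,0,-0.03,0],[0,0,0,0]]'
python3 - <<'E'
from ring import *
s=status.read_state();print(s["time"],s["tool_pos"],s["wrist_force"])
ci=vision.camera_info("wrist");cv2.imwrite("pics/w9.png",vision.read_camera("wrist")[:,:,::-1])
cv2.imwrite("pics/s9.png",vision.read_camera("side")[:,:,::-1])
report("pics/w9.png",*[int(round(v)) for v in proj(ci,[.589,.0234,.2])],ci)
for n in("side0","s7","s9"):
    im=cv2.imread(f"pics/{n}.png").astype(float);e=im[...,2]-im[...,1];o=[]
    for c in range(210,264,6):
        k=np.flatnonzero(e[150:200,c]>50)+150;b=k[-1];o.append(b+(e[b,c]-50)/(e[b,c]-e[b+1,c]))
    print(n,np.round(o,1))
E
```

```text
time: 15.5
tool_pos: [0.5883, 0.0229, 0.2464]
tcp_rot: [0.655, 3.068, 0.001]
wrist_force: [0.5, 0.5, 0.5]
width: 0.366
grip_force: 0.0
15.5 [0.58833669 0.02288527 0.24635411] [0.48801192 0.51404885 0.51562215]
pics/w9.png ((255.2206268310547, 218.70773315429688), (46.44944381713867, 50.376976013183594), 89.44014739990234)
0.2 [0.5884 0.0245] expected width 54.06
0.207 [0.5856 0.0257] expected width 56.15
0.212 [0.5837 0.0265] expected width 57.75
side0 [177.4 182.6 181.5 181.8 182.4 182.2 181.4 180.3 178.5]
s7 [178.8 181.  182.2 182.9 183.2 183.  182.2 181.  179.7]
s9 [181.6 184.  184.9 185.7 186.5 186.3 185.4 184.3 182.9]
```

From the same viewpoints, the wheel has dropped about 3 px (7–8 mm) evenly across the rim. Hub top matches z = 0.200 over the screw, so it's home and level. I'll clear upward and hand in.

```bash
python3 jog.py '[[0,0,-0.03,0],[0,0,-0.03,0],[0,0,0,0],[0,0,0,0]]'; python3 -c "
from workcell import bot, vision, status
print(bot.finish_job())"
```

```text
time: 16.1
tool_pos: [0.5859, 0.023, 0.3017]
tcp_rot: [-0.656, -3.069, 0.001]
wrist_force: [-0.5, 0.5, 0.7]
width: 0.363
grip_force: 0.0
the job is handed in; nothing more can be done
None
```

The job is handed in at 16.1 s: the crank wheel is keyed over the pin and pressed home, level on the collar by the camera checks, with the robot clear; no verdict was returned.

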